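# Set a seed huller's plate gap with a gauge blade

## Robot

A 6-joint arm with a two-finger parallel gripper is mounted at the origin on the work surface. World frame = base frame: x ahead of the robot, y to its left, z up, the work surface at z = 0. Lengths are in m, angles in rad, forces in N, time in s.
With the tool pointing down it reaches from about 0.3 to 0.875 m from the base axis. Payload 6.4 kg.
Tool frame: the origin (TCP) lies on the centre line of the jaws, within the pads' length; the fingertips stand 25 mm ahead of it and the grasp point (between the pads) lies 6 mm ahead of it (ctrl.tips_ahead is the z of the fingertips in the tool frame, in m); z points along the fingers, x is the direction in which the jaws open and shut, and the axes are right-handed (so a half turn about z gives the same grasp; the last joint's range is limited). The gripper opens to 85 mm and grips with 20 to 120 N. Pads are 22 mm wide; open, the fingers measure 114 mm over their backs; the gripper's body (76 mm by 85 mm) begins 54 mm behind the grasp point. The pads swing forward as they close: fully open they stand 13 mm farther back than shut.
Start: joints at [1.086, 0.181, 1.607, -0, 1.354, -0.206], TCP at [0.158, 0.553, 0.256] pointing down, gripper open.
Joint ranges: [-2.99, 2.99], [-0.89, 2.07], [0.3, 2.58], [-1.14, 4.28], [0, 2.63], [-3.12, 3.12]. Speed limits (rad/s): [2.57, 2.57, 3.01, 3.14, 3.14, 3.14].

## Interface

Orientations are given as a unit quaternion [w, x, y, z].
In Python, from bench import ctrl gives the robot as it stands.
- The arm moves only by the shell command python3 -m pendant 'ROWS'. ROWS is JSON, a list that holds one entry, the list of rows, each a list of 7 numbers: the shift along the tool's x, y, z in m, then the turn, a rotation vector about the tool's x, y, z in rad, then the closure, from -1 (fully open) to 1 (shut). A call has 1 to 10 rows; each row shifts and turns the commanded pose from where the row before left it, along the tool's axes as they then stand; what a row does not reach is not made up. A row lasts 1/10 s, in which the tool goes at most 50 mm and 8.59 degrees, less where a joint would pass 70% of its speed; a pose out of reach is approached as far as the arm can. A call with a gripper value outside its range is refused whole. The fingers move at their own pace and stop on an object; the grip force is fixed at half the most. Time passes only in rows, so rows that do not move let the fingers close. It gives the time, the measured TCP pose, the force and the opening at its end, in the units of the state.
- ctrl.get_obs(): the state, without advancing time (a new reading comes with each control period).
- ctrl.camera(name): name is "scene" or "top" or "wrist"; returns (picture, depth): 480x640x3 uint8, red, green, blue; 480x640 float32, m along the optical axis (not along the pixel's ray), 0 where there is no reading.
- ctrl.calibration(name): a dict with "fov_y" (degrees; the focal length in pixels is half the picture's height over the tangent of half this angle, whatever the lens; pixels are square), "cx", "cy" (the principal point, pixels), "D" ([k1, k2, p1, p2, k3] as OpenCV has them; the pictures are not rectified), "camera_from_world" (4x4, takes a point from world to camera coordinates). Camera axes: x right, y down, z forward; pixel columns grow to the right and rows downward; lengths in m; the calibration is good to about 2 mm. A picture is of the moment at which its call begins: read the wrist's pose just before it. calibration takes no time and is no camera call; for the wrist camera it gives the pose at the moment of the call.
- ctrl.hand_in(): hands the job in, once; it reports no verdict.
The state is a dict: "time_s": time; "q": joint angles; "dq": joint speeds; "joint_efforts": joint torques, N m; "eef_pos": TCP position; "eef_rot": TCP orientation; "wrist_force": force on the tool from outside, world axes, zero at the start; "torque": the same for the moment, N m; "opening": opening from 0.0 (shut) to 1.0 (fully open).
Only numpy, scipy, OpenCV 4.12 (cv2) and the standard library are available. Lean on these libraries where they do the work, as an engineer would, in place of code of your own. Each camera call takes 0.05 s, during which the arm holds its last target.

## Task

Set the seed huller's plate gap: draw the sliding plate fully open by its tab (its round clamp knob may be tight, which only trying will tell; if so, loosen it anticlockwise) and stand the block-headed gauge from the rack upright in the open gap, midway along the plates, down until its collar lies flat on them. Let go, then push the sliding plate in until it nips the blade and leave the gauge standing there. Leave the other two gauges in the rack.

Things in the scene. Friction and masses are not known exactly. Their poses are not given: they have to be found in the camera images.
- huller: Bench seed huller, fixed: grey base 120 mm (own x) by 300 (y -75 to 225), 25 thick. Origin on the table below the fixed plate's working face (the plane y = 0). Two steel plates, blocks 70 wide (x, centred), 40 thick (y), top at z = 85: the fixed one at y -40 to 0, the sliding one on its +y side. The gap is open above and at both ends, 60 deep. A stub motor, 58 across, at y -40 to -78.
- gap_mid (a point): Point fixed to the huller: top edge of the fixed plate's working face, midway along the plates (huller x = 0, y = 0, z = 85 mm).
- plate (a joint): Travel of the sliding plate along huller +y, m: 0 shut to 0.018 fully open (stop). Gap = 2 mm + travel, so it nips the 8 mm blade at 0.006. Starts at 0 to 0.003. About 2 N moves it; it stays where left. With the clamp knob tight it is blocked hard at about 0.0035; with it half tight it may give way at roughly 10 to 25 N.
- tab_top (a point): Centre of the top of the aluminium tab on the sliding plate, z = 115 mm; moves with the plate, at huller y = 100 mm + travel. Tab 12 mm thick along huller y, 40 wide along x, standing 70 mm above a low slide (slide top z = 45). 52 mm are free between it and the sliding plate's block, over 40 on the other side. Grip it across its thickness from above.
- knob_top (a point): Centre of the top of the clamp knob (huller y = 185 mm): plain round, black, 36 mm across, 30 high, vertical axis, top at z = 88, on a grey housing 64 by 56 mm with top at z = 52. Tight or loose looks the same. Anticlockwise from above loosens: 50 degrees from fully tight frees the plate, stop at 80 degrees; starts anywhere between. Takes 0.12 N m to turn.
- rack: Dark wooden gauge rack fixed to the table, 230 mm (own x) by 80 (own y), 55 high, with three slots 37 (x) by 13 (y), 47 deep, 70 apart along x. Origin at the centre of its underside.
- gauge_block: Steel setting gauge, upright in one of the rack's slots (which one varies). Blade down: 30 mm wide (own x), 8 thick (y), 40 long. Above it a flat collar 34 (x) by 36 (y), 6 thick, resting on the rack. On the collar a rectangular block head 30 (x) by 14 (y), 38 high. Origin: centre of the blade tip; z up; 84 mm high overall, about 0.2 kg. USE THIS ONE. Seated in the gap its origin is 45 mm above the table.
- gauge_round: Steel setting gauge, upright in one of the rack's slots (which one varies). Blade down: 30 mm wide (own x), 8 thick (y), 40 long. Above it a flat collar 34 (x) by 36 (y), 6 thick, resting on the rack. On the collar a round head 20 across, 38 high. Origin: centre of the blade tip; z up; 84 mm high overall, about 0.2 kg. Not to be used.
- gauge_tee: Steel setting gauge, upright in one of the rack's slots (which one varies). Blade down: 30 mm wide (own x), 8 thick (y), 40 long. Above it a flat collar 34 (x) by 36 (y), 6 thick, resting on the rack. On the collar a T head: stem 12 square, 25 high, bar on top 34 (x) by 14 (y), 13 high. Origin: centre of the blade tip; z up; 84 mm high overall, about 0.2 kg. Not to be used.
Mind the look-alikes: they are no part of the job. What is shaped like the gauge_block but turquoise is not meant.

How it is judged:
On the way, in this order (a step that is already met when the one before it is completed fails the run):
1. the sliding plate is drawn open (travel over 12 mm of 18) (value of joint plate above 0.012 m), for 0.2 s.
2. the block-headed gauge stands in the open gap down to its collar, let go (z of gauge_block in the frame of huller between 0.043 and 0.0475 m and x of gauge_block in the frame of huller between -0.015 and 0.015 m and y of gauge_block in the frame of huller between 0.001 and 0.018 m and angle between gauge_block's own z axis and vertical below 0.1 rad and angle between the x axis of gauge_block and the x axis of huller, either way round below 0.15 rad and contact force between the fingers and gauge_block below 0.1 N and value of joint plate above 0.0095 m), for 0.2 s.
3. the sliding plate is pushed in until it nips the blade (z of gauge_block in the frame of huller between 0.043 and 0.0475 m and x of gauge_block in the frame of huller between -0.015 and 0.015 m and y of gauge_block in the frame of huller between 0.001 and 0.018 m and angle between gauge_block's own z axis and vertical below 0.1 rad and angle between the x axis of gauge_block and the x axis of huller, either way round below 0.15 rad and value of joint plate between 0.004 and 0.0078 m), for 0.2 s.
At the end, for the whole second after the job is handed in: Block-headed gauge released, at rest in the gap: tip 43-47.5 mm above the table (collar flat on plates), within 15 mm of midway, upright within 0.1 rad, parallel within 0.15 rad; plate nips the blade (travel 4-7.8 mm); other two gauges still down in the rack (all of step 3 and contact force between the fingers and gauge_block below 0.1 N and linear speed of gauge_block below 0.01 m/s and z of each of gauge_round, gauge_tee in the frame of rack below 0.022 m); the robot touches nothing.
It fails at once if one of the other two gauges is taken out of its slot (distance of any of gauge_round, gauge_tee from where it was at the start of the episode above 0.03 m).
It also fails if it takes over 72 s, if anything falls off the work surface, if the arm or the gripper's body presses on something with over 40 N, if the wrist force passes 120 N, or if a joint passes its speed limit or range.

## Working session

There is one attempt and no reset: what is moved stays moved. The work goes in short steps, Python scripts to look and compute and a shell command to move; the robot and the scene stay as the last step left them, time stands still between calls to the robot, and variables do not carry over. Pictures are saved under pics/ and viewed, and the job is handed in when it is done.

```bash
ls; mkdir -p pics
python3 - <<'E'
from bench import ctrl
import cv2
for n in ("scene","top"):
    p,d=ctrl.camera(n); cv2.imwrite(f"pics/{n}0.png",p[:,:,::-1]); c=ctrl.calibration(n); print(n,c)
    import numpy as np; np.save(f"pics/{n}0d.npy",d); np.save(f"pics/{n}0p.npy",p)
print(ctrl.get_obs(),ctrl.tips_ahead)
E
```

```text
pics
scene {'fov_y': 50.353875577977696, 'cx': 321.06906936378414, 'cy': 250.2952682594453, 'D': array([-0.12976268,  0.        ,  0.        ,  0.        ,  0.        ]), 'camera_from_world': array([[ 0.60719973,  0.79448994,  0.00970656, -0.26737358],
       [ 0.46359046, -0.34433098, -0.8164068 , -0.15448368],
       [-0.64528472,  0.50022186, -0.57739564,  1.23943957],
       [ 0.        ,  0.        ,  0.        ,  1.        ]])}
top {'fov_y': 57.92114003643553, 'cx': 313.0148963861411, 'cy': 230.36479849901835, 'D': array([-0.06464082,  0.        ,  0.        ,  0.        ,  0.        ]), 'camera_from_world': array([[ 0.030046  , -0.99909207,  0.03020393, -0.04978388],
       [-0.99143462, -0.03363091, -0.12619968,  0.49806825],
       [ 0.12710089, -0.02615343, -0.99154494,  0.72802242],
       [ 0.        ,  0.        ,  0.        ,  1.        ]])}
{'time_s': 0.1, 'q': array([ 1.08574501e+00,  1.81467978e-01,  1.60790477e+00,  1.96325157e-05,
        1.35384580e+00, -2.06324229e-01]), 'dq': array([-1.26620664e-04, -2.59997069e-03, -1.47420831e-03, -3.59748181e-05,
       -1.01801610e-03,  1.11170742e-03]), 'joint_efforts': array([ 6.49261510e-04, -4.45874834e+01, -3.52238989e+01, -1.68895513e-04,
        4.14978771e-03,  2.59415674e-05]), 'eef_pos': array([0.15796901, 0.5523882 , 0.25547511]), 'eef_rot': array([ 3.37381618e-04,  7.98478341e-01,  6.02022988e-01, -7.39697710e-04]), 'wrist_force': array([ 0.08221806, -0.41573296,  0.28812198]), 'torque': array([ 0.03973481, -0.01001887, -0.0644437 ]), 'opening': 1.0007661637690666} 0.025
```

View pics/scene0.png

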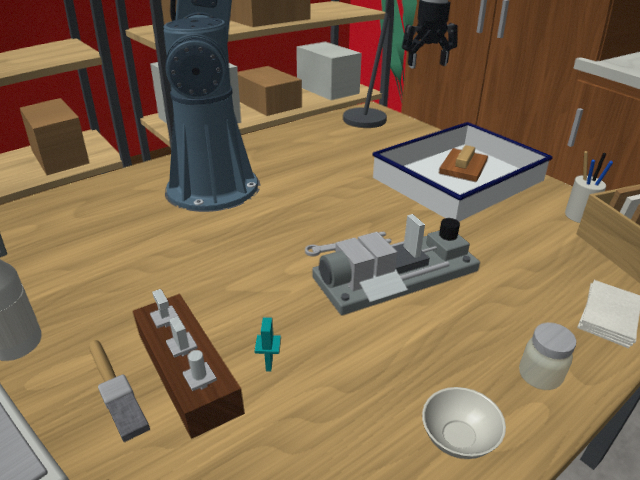

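View pics/top0.png

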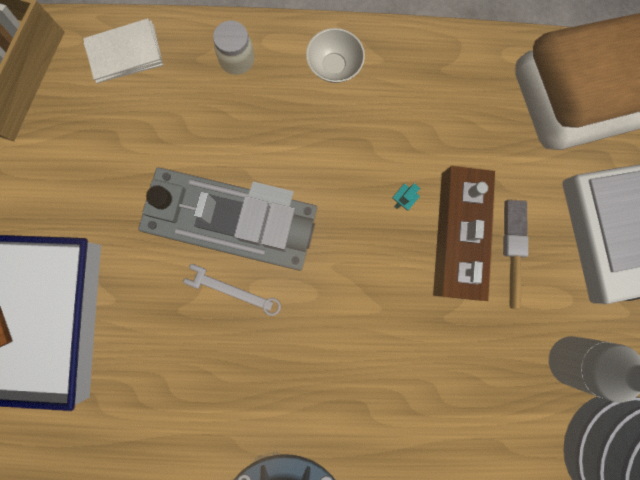

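The top view shows the huller at about (230,218), with the knob at (158,197) and the tab at (204,206). The rack is at (465,232), with heads at (480,188), (477,230) and (474,270). The turquoise decoy lies at (406,196). I'll enlarge the rack and huller next.

```bash
cat > h.py <<'E'
import numpy as np, cv2
from bench import ctrl
def K(c,h=480):
    f=h/2/np.tan(np.radians(c["fov_y"])/2); return np.array([[f,0,c["cx"]],[0,f,c["cy"]],[0,0,1]])
def ray(c,px):
    n=cv2.undistortPoints(np.array(px,float).reshape(-1,1,2),K(c),c["D"]).reshape(-1,2)
    T=c["camera_from_world"]; R=T[:3,:3]; o=-R.T@T[:3,3]
    return o,np.c_[n,np.ones(len(n))]@R
def onz(c,px,z):
    o,d=ray(c,px); return o+d*((z-o[2])/d[:,2])[:,None]
def proj(c,P):
    T=c["camera_from_world"]; return cv2.projectPoints(np.array(P,float).reshape(-1,1,3),cv2.Rodrigues(T[:3,:3])[0],T[:3,3],K(c),c["D"])[0].reshape(-1,2)
def cloud(c,d):
    v,u=np.mgrid[:480,:640]; px=np.c_[u.ravel(),v.ravel()]
    n=cv2.undistortPoints(px.astype(float).reshape(-1,1,2),K(c),c["D"]).reshape(-1,2)
    T=c["camera_from_world"]
    return ((np.c_[n,np.ones(len(n))]*d.reshape(-1,1)-T[:3,3])@T[:3,:3]).reshape(480,640,3)
E
python3 - <<'E'
from h import *
p=cv2.imread("pics/scene0.png"); a=cv2.resize(p[280:440,120:290],None,fx=2.3,fy=2.3,interpolation=2); b=cv2.resize(cv2.imread("pics/top0.png")[160:305,430:530],(390,565),interpolation=2)
h=max(len(a),len(b)); a=np.pad(a,((0,h-len(a)),(0,0),(0,0)));b=np.pad(b,((0,h-len(b)),(0,0),(0,0)))
cv2.imwrite("pics/rack.png",np.hstack([a,b])[:600])
b=cv2.resize(cv2.imread("pics/top0.png")[160:280,130:330],None,fx=4,fy=4,interpolation=2)
cv2.imwrite("pics/hul.png",b)
E
```

```text
(no output)
```

View pics/rack.png

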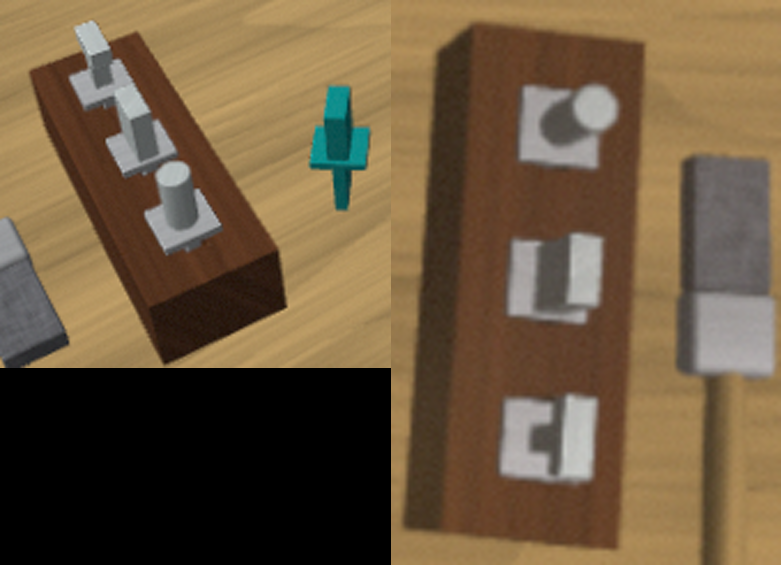

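View pics/hul.png

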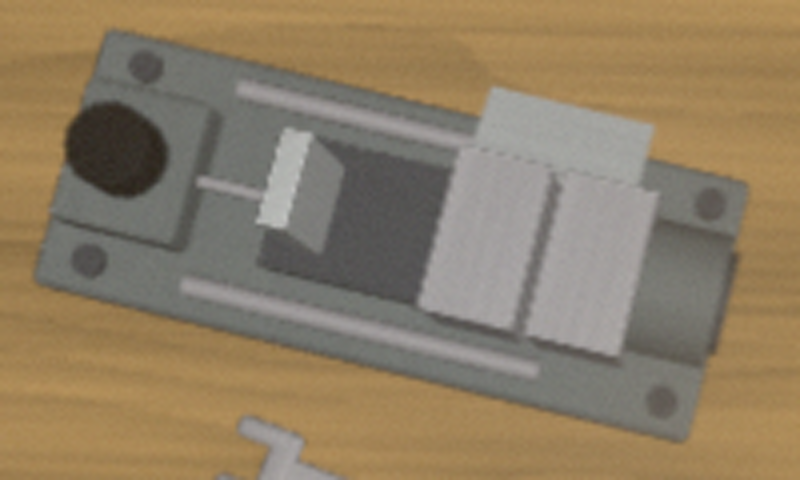

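Candidates in the top view:
- (480,188) has a round head.
- (474,270) has a narrow stem under a bar, so it is the tee.
- (477,230) is a full-width steel block, so it is **gauge_block**.
- (406,196) is the turquoise decoy, which is not meant.

The enlarged crop confirms the middle slot. Next I'll measure the positions.

Run:
```python
from h import *
c=ctrl.calibration("top"); d=np.load("pics/top0d.npy"); W=cloud(c,d)
# check table height
print("table z",W[350,350],W[130,200])
def reg(u0,u1,v0,v1,z0,z1,name):
    m=np.zeros((480,640),bool); S=W[v0:v1,u0:u1]; k=(S[...,2]>z0)&(S[...,2]<z1)
    P=S[k]; 
    if len(P)<5: print(name,len(P)); return
    r=cv2.minAreaRect(P[:,:2].astype(np.float32)*1000); 
    vv,uu=np.nonzero(k); print(name,len(P),"mean",P.mean(0).round(4),"rect mm",np.round(r[0],1),np.round(r[1],1),round(r[2],2),"px",uu.min()+u0,uu.max()+u0,vv.min()+v0,vv.max()+v0); return r
reg(130,330,160,280,.020,.032,"base")
reg(225,305,180,270,.079,.091,"plates")
reg(185,225,185,230,.107,.122,"tab")
reg(140,180,180,215,.080,.096,"knob")
reg(430,500,160,305,.048,.060,"racktop")
reg(440,500,205,250,.092,.107,"block")
reg(440,500,250,290,.092,.107,"tee")
reg(440,500,170,205,.092,.107,"round")
reg(440,500,205,250,.058,.066,"blockcollar")
```

```text
table z [ 0.29110859 -0.10703587 -0.0005256 ] [6.86736487e-01 1.83857931e-01 3.12772826e-04]
base 4242 mean [0.5141 0.1305 0.0258] rect mm [524.9 117.1] [301.1 133.8] 78.25 px 138 317 167 270
plates 2419 mean [0.5015 0.0403 0.0852] rect mm [500.6  33.4] [113.2  70.1] 78.28 px 234 304 196 249
tab 230 mean [0.5237 0.1451 0.1149] rect mm [524.4 146. ] [12.9 40.3] 78.89 px 194 208 192 217
knob 403 mean [0.5407 0.2248 0.0881] rect mm [541.3 225.5] [35.4 34.8] 8.85 px 146 168 185 206
racktop 4589 mean [ 0.5012 -0.3006  0.0555] rect mm [ 504.1 -303.5] [ 81.7 231. ] 85.59 px 441 494 165 300
block 193 mean [ 0.5021 -0.3021  0.0986] rect mm [ 502.5 -302.9] [15.3 29.9] 88.63 px 473 483 220 238
tee 213 mean [ 0.4322 -0.2981  0.0988] rect mm [ 432.4 -298.4] [16.6 32.8] 87.13 px 470 482 262 282
round 130 mean [ 0.5721 -0.3086  0.0988] rect mm [ 572.2 -308.9] [18.4 19.2] 6.09 px 475 487 182 193
blockcollar 218 mean [ 0.5021 -0.295   0.0611] rect mm [ 514.7 -306.1] [68.2 81.7] 16.19 px 449 492 206 249
```

The middle gauge is at (0.502,-0.303), and the head and rack sizes match what was given. The huller's +y heading is about 78.2°. The tab reads (0.524,0.146) at z 0.115 and the knob (0.541,0.2255) at z 0.088, and their spacing is consistent. I'll move over the tab now.

```bash
python3 -m pendant '[[[-0.02,0.031,0,0,0,-0.007,-1],[-0.02,0.031,0,0,0,-0.007,-1],[-0.02,0.031,0,0,0,-0.007,-1],[-0.02,0.031,0,0,0,-0.007,-1],[-0.02,0.031,0,0,0,-0.007,-1],[-0.02,0.031,0,0,0,-0.007,-1],[-0.02,0.031,0,0,0,-0.007,-1],[-0.02,0.031,0,0,0,-0.007,-1],[-0.02,0.031,0,0,0,-0.007,-1],[-0.02,0.031,0,0,0,-0.007,-1]]]'
```

```text
time_s: 1.1
eef_pos: [0.4104, 0.2818, 0.256]
eef_rot: [-0.0, 0.777, 0.63, -0.0]
wrist_force: [0.5, -0.6, -0.2]
opening: 1.002
```

```bash
python3 -m pendant '[[[-0.021,0.026,0,0,0,0,-0.3],[-0.021,0.026,0,0,0,0,-0.3],[-0.021,0.026,0,0,0,0,-0.3],[-0.021,0.026,0,0,0,0,-0.3],[0,0,0,0,0,0,-0.3],[0,0,0,0,0,0,-0.3]]]'
cat > look.py <<'E'
import sys
from h import *
def wrist(n):
    o=ctrl.get_obs(); c=ctrl.calibration("wrist"); p,d=ctrl.camera("wrist")
    cv2.imwrite(f"pics/{n}.png",p[:,:,::-1]); np.savez(f"pics/{n}.npz",p=p,d=d,**c)
    print(o["eef_pos"].round(4),o["eef_rot"].round(4),o["opening"]); return o,c,p,d,cloud(c,d)
E
python3 -c "
from look import *
wrist('w1')"
```

```text
time_s: 1.7
eef_pos: [0.494, 0.1788, 0.2557]
eef_rot: [-0.001, 0.778, 0.629, -0.0]
wrist_force: [-0.6, -0.4, 0.8]
opening: 0.648
[0.494  0.1788 0.2557] [-5.000e-04  7.775e-01  6.289e-01 -5.000e-04] 0.6480299477977889
```

View pics/w1.png

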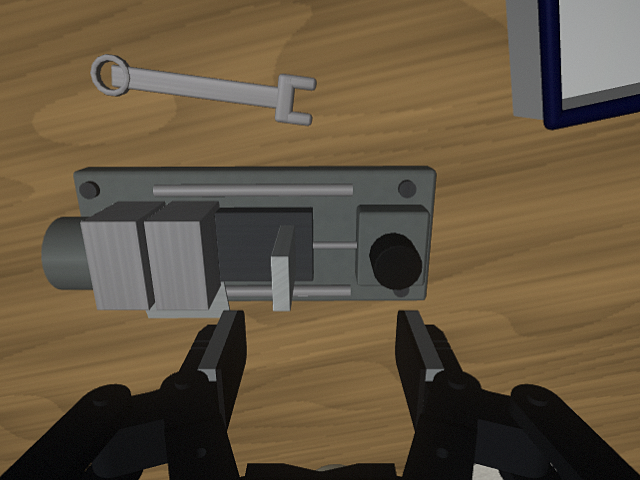

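The wrist view shows the plates at (115–185,260), the tab at (283,280), the knob at (400,260), and the huller edges parallel to the image rows. I'll measure from the depth.

```bash
cat > meas.py <<'E'
from look import *
def rect(W,m,name):
    P=W[m]; r=cv2.minAreaRect(P[:,:2].astype(np.float32)*1000); print(name,len(P),P.mean(0).round(4),np.round(r[0],1),np.round(r[1],1),round(r[2],2)); return r
def big(W,z0,z1,box):
    m=(W[...,2]>z0)&(W[...,2]<z1); b=np.zeros_like(m); u0,u1,v0,v1=box; b[v0:v1,u0:u1]=1; m&=b
    n,l,s,_=cv2.connectedComponentsWithStats(m.astype(np.uint8)); return l==1+s[1:,4].argmax()
E
python3 - <<'E'
from meas import *
f=np.load("pics/w1.npz"); W=cloud(f,f["d"])
print(W[280,40*10])
rect(W,big(W,.108,.122,(250,310,220,320)),"tab")
rect(W,big(W,.082,.095,(350,440,220,300)),"knob")
rect(W,big(W,.080,.090,(148,220,200,315)),"slid")
rect(W,big(W,.080,.090,(70,150,200,315)),"fixed")
rect(W,big(W,.047,.057,(340,440,200,310)),"housing")
rect(W,big(W,.020,.030,(60,450,160,310)),"base")
E
```

```text
[0.55167756 0.22514542 0.08644581]
tab 1076 [0.5229 0.1452 0.1139] [524.2 144.7] [12.1 40.3] 77.87
knob 1820 [0.5398 0.2247 0.0869] [541.  224.8] [35.  35.2] 66.74
slid 4990 [0.5069 0.0695 0.0841] [508.3  68.5] [40.7 70.9] 77.6
fixed 5704 [0.4971 0.0227 0.084 ] [497.3  16.4] [58.3 70.7] 77.66
housing 2963 [0.5309 0.2265 0.0509] [541.  227.1] [56.3 63.3] 78.4
base 14838 [0.4989 0.1486 0.0242] [518.5 117.5] [299.8 120. ] 78.11
```

```bash
python3 -m pendant '[[[-0.0135,0.0183,0,0,0,0,-0.3],[-0.0135,0.0183,0,0,0,0,-0.3],[0,0,0.02,0,0,0,-0.3],[0,0,0.03,0,0,0,-0.3],[0,0,0.03,0,0,0,-0.3],[0,0,0.03,0,0,0,-0.3],[0,0,0.03,0,0,0,-0.3],[0,0,0.02,0,0,0,-0.3],[0,0,0,0,0,0,-0.3]]]'
```

```text
time_s: 2.65
eef_pos: [0.521, 0.1464, 0.0932]
eef_rot: [-0.002, 0.776, 0.63, -0.003]
wrist_force: [-1.1, 0.3, -0.6]
opening: 0.649
```

```bash
python3 -m pendant '[[[0,0,0,0,0,0,0.2],[0,0,0,0,0,0,0.6],[0,0,0,0,0,0,1],[0,0,0,0,0,0,1],[0,0,0,0,0,0,1],[0,0,0,0,0,0,1],[0,0,0,0,0,0,1]]]'
```

```text
time_s: 3.35
eef_pos: [0.5253, 0.1456, 0.098]
eef_rot: [0.001, 0.777, 0.63, 0.001]
wrist_force: [-1.7, 0.7, 7.6]
opening: 0.131
```

```bash
python3 -m pendant '[[[0.001,0,0,0,0,0,1],[0.001,0,0,0,0,0,1],[0.001,0,0,0,0,0,1],[0,0,0,0,0,0,1]]]'
```

```text
time_s: 3.75
eef_pos: [0.5259, 0.1482, 0.098]
eef_rot: [0.001, 0.777, 0.63, 0.001]
wrist_force: [-2.6, -0.6, 7.5]
opening: 0.132
```

```bash
python3 -m pendant '[[[0.001,0,0,0,0,0,1],[0.001,0,0,0,0,0,1],[0.001,0,0,0,0,0,1],[0,0,0,0,0,0,1]]]'
```

```text
time_s: 4.15
eef_pos: [0.5265, 0.1511, 0.098]
eef_rot: [0.001, 0.777, 0.63, 0.001]
wrist_force: [-1.5, -0.7, 6.5]
opening: 0.132
```

```bash
python3 -m pendant '[[[0.0015,0,0,0,0,0,1],[0.0015,0,0,0,0,0,1],[0.0015,0,0,0,0,0,1],[0.0015,0,0,0,0,0,1],[0.001,0,0,0,0,0,1],[0,0,0,0,0,0,1]]]'
```

```text
time_s: 4.75
eef_pos: [0.528, 0.158, 0.098]
eef_rot: [0.001, 0.777, 0.63, 0.001]
wrist_force: [-2.8, -0.9, 7.2]
opening: 0.133
```

```bash
python3 -m pendant '[[[0.001,0,0,0,0,0,1],[0.001,0,0,0,0,0,1],[0.0005,0,0,0,0,0,1],[0,0,0,0,0,0,1]]]'
```

```text
time_s: 5.15
eef_pos: [0.5284, 0.16, 0.098]
eef_rot: [0.001, 0.777, 0.63, 0.0]
wrist_force: [-2.2, -3.2, 8.6]
opening: 0.13
```

```bash
python3 -m pendant '[[[0.001,0,0,0,0,0,1],[0.0005,0,0,0,0,0,1],[0,0,0,0,0,0,1]]]'
```

```text
time_s: 5.45
eef_pos: [0.5284, 0.1601, 0.0979]
eef_rot: [0.001, 0.777, 0.63, -0.001]
wrist_force: [-5.9, -9.1, 10.0]
opening: 0.136
```

```bash
python3 -m pendant '[[[-0.0015,0,0,0,0,0,1],[0,0,0,0,0,0,0.1],[0,0,0,0,0,0,-0.3],[0,0,0,0,0,0,-0.3],[0,0,0,0,0,0,-0.3],[0,0,-0.03,0,0,0,-0.3],[0,0,-0.04,0,0,0,-0.3],[0,0,-0.04,0,0,0,-0.3],[0,0,-0.03,0,0,0,-0.3],[0,0,0,0,0,0,-0.3]]]'
python3 -c "
from look import *
wrist('w2')"
```

```text
time_s: 6.45
eef_pos: [0.5303, 0.1609, 0.2417]
eef_rot: [0.003, 0.777, 0.63, 0.004]
wrist_force: [0.5, 0.7, 0.4]
opening: 0.647
[0.5303 0.1609 0.2417] [0.0026 0.7768 0.6297 0.0039] 0.6472805470986347
```

View pics/w2.png

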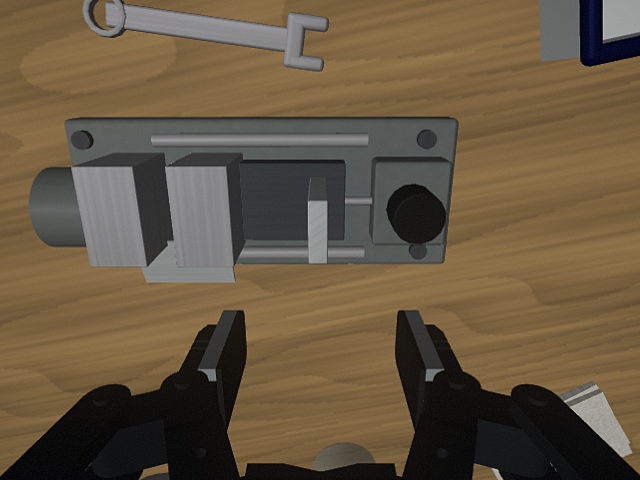

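The gap is now plainly open, with the fixed plate at (120,215) and the sliding one at (205,215). I'll measure both.

Run:
```python
from meas import *
f=np.load("pics/w2.npz"); W=cloud(f,f["d"])
a=np.radians(78.1); X=np.array([np.sin(a),-np.cos(a)]); Y=np.array([np.cos(a),np.sin(a)])
b=rect(W,big(W,.017,.032,(50,470,105,275)),"base")
O=np.array(b[0])/1000-.075*Y
for box,z,n in (((160,250,150,275),(.080,.091),"slid"),((60,162,150,275),(.080,.091),"fixed"),((290,340,170,275),(.108,.121),"tab"),((375,455,170,255),(.080,.096),"knob")):
    m=big(W,*z,box); r=rect(W,m,n); P=W[m][:,:2]-O; print("  y range",np.percentile(P@Y,[1,50,99]).round(4),"x",np.percentile(P@X,[1,50,99]).round(4))
print(O)
```

```text
base 17488 [0.4984 0.1454 0.0246] [518.6 117.3] [300.7 118.9] 78.14
slid 6115 [0.5099 0.084  0.0842] [511.6  83.1] [40.6 69.4] 78.18
  y range [0.0207 0.0407 0.0601] x [-0.0342 -0.0024  0.0336]
fixed 7034 [0.4974 0.0226 0.0841] [497.7  15.7] [59.2 70. ] 77.95
  y range [-0.0535 -0.0215  0.0002] x [-0.034  -0.0016  0.034 ]
tab 1293 [0.5263 0.1596 0.114 ] [527.3 159.5] [11.7 40.1] 77.66
  y range [0.1122 0.1183 0.1238] x [-0.02   -0.0014  0.0193]
knob 2270 [0.5398 0.2244 0.0868] [540.8 224.9] [35.2 35.5] 21.32
  y range [0.1678 0.1842 0.2012] x [-0.0175 -0.0015  0.0159]
[0.50317531 0.04387667]
```

The gap spans y 0–20 mm, so it is fully open. The aim point is (0.5052,0.0537). Now to the rack.

```bash
python3 -m pendant '[[[-0.034,0.008,0,0,0,0,-0.3],[-0.034,0.008,0,0,0,0,-0.3],[-0.034,0.008,0,0,0,0,-0.3],[-0.034,0.008,0,0,0,0,-0.3],[-0.034,0.008,0,0,0,0,-0.3],[-0.034,0.008,0,0,0,0,-0.3],[-0.034,0.008,0,0,0,0,-0.3],[-0.034,0.008,0,0,0,0,-0.3],[-0.034,0.008,0,0,0,0,-0.3],[-0.034,0.008,0,0,0,0,-0.3]]]' && python3 -m pendant '[[[-0.034,0.01,0,0,0,0,-0.3],[-0.034,0.01,0,0,0,0,-0.3],[-0.034,0.009,0,0,0,0,-0.3],[0,0,0,0,0,-0.065,-0.3],[0,0,0,0,0,-0.066,-0.3],[0,0,0,0,0,0,-0.3],[0,0,0,0,0,0,-0.3]]]'
python3 -c "
from look import *
wrist('w3')"
```

```text
time_s: 7.5
eef_pos: [0.5343, -0.1896, 0.2341]
eef_rot: [-0.002, 0.777, 0.63, -0.001]
wrist_force: [0.2, -0.3, 0.1]
opening: 0.65
time_s: 8.2
eef_pos: [0.5421, -0.294, 0.2348]
eef_rot: [-0.001, 0.735, 0.678, -0.0]
wrist_force: [-0.0, -0.6, 0.1]
opening: 0.649
[ 0.5421 -0.294   0.2348] [-1.200e-03  7.346e-01  6.785e-01 -2.000e-04] 0.6486042179468411
```

View pics/w3.png

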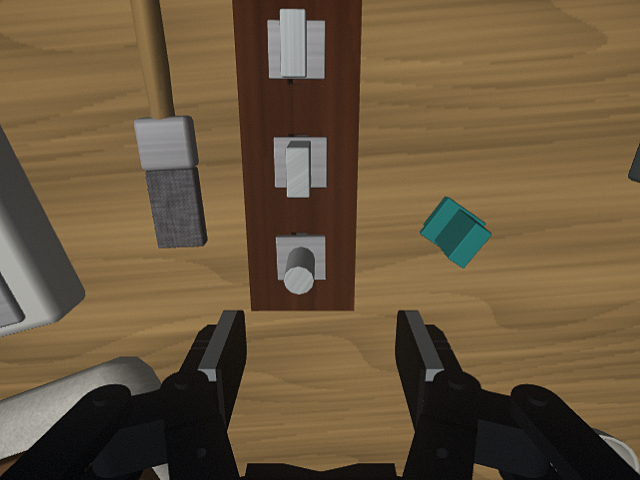

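The middle slot at (298,170) holds the plain block and the far slot at (292,43) holds the tee. I'll confirm that in an enlarged crop and measure.

Run:
```python
from meas import *
f=np.load("pics/w3.npz"); W=cloud(f,f["d"])
for box,z,n in (((270,325,135,205),(.092,.106),"head"),((265,335,130,200),(.056,.068),"collar"),((230,365,0,312),(.050,.0575),"rack"),((265,330,0,85),(.092,.106),"teehead"),((265,335,10,85),(.056,.068),"teecollar")):
    r=rect(W,big(W,*z,box),n)
cv2.imwrite("pics/crop3.png",cv2.resize(f["p"][0:320,230:370,::-1],None,fx=1.8,fy=1.8,interpolation=2))
```

```text
head 1204 [ 0.502  -0.3048  0.0981] [ 502.7 -305.1] [13.9 30.2] 85.0
collar 1517 [ 0.5011 -0.3039  0.0602] [ 502.8 -305.6] [36.3 33.1] 85.31
rack 26886 [ 0.5001 -0.3054  0.0543] [ 511.3 -306.4] [ 80.4 215.3] 85.59
teehead 1771 [ 0.4327 -0.3008  0.0983] [ 432.9 -300.9] [14. 34.] 85.76
teecollar 1899 [ 0.4332 -0.2992  0.0603] [ 432.4 -300.9] [36.1 36.1] 84.92
```

View pics/crop3.png

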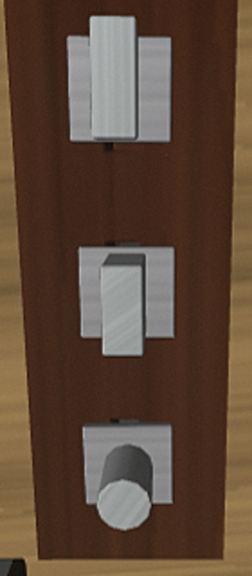

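The middle head measures 30.2 × 13.9 mm against 34 mm for the tee, so it is the block. Its centre is (0.5027,-0.3051).

```bash
python3 -m pendant '[[[-0.007,-0.019,0,0,0,0,-0.3],[-0.007,-0.019,0.02,0,0,0,-0.3],[0,0,0.03,0,0,0,-0.3],[0,0,0.02,0,0,0,-0.3],[0,0,0,0,0,0,-0.3],[0,0,0,0,0,0,-0.3]]]'
```

```text
time_s: 8.85
eef_pos: [0.5037, -0.3053, 0.1665]
eef_rot: [-0.0, 0.734, 0.679, -0.0]
wrist_force: [-0.9, -0.2, 0.6]
opening: 0.65
```

```bash
python3 -m pendant '[[[0,-0.001,0.025,0,0,0,-0.3],[0,0,0.025,0,0,0,-0.3],[0,0,0.02,0,0,0,-0.3],[0,0,0.004,0,0,0,-0.3],[0,0,0,0,0,0,-0.3],[0,0,0,0,0,0,0.2],[0,0,0,0,0,0,0.6],[0,0,0,0,0,0,1],[0,0,0,0,0,0,1],[0,0,0,0,0,0,1]]]' && python3 -m pendant '[[[0,0,0,0,0,0,1],[0,0,0,0,0,0,1],[0,0,0,0,0,0,1]]]'
```

```text
time_s: 9.85
eef_pos: [0.5034, -0.306, 0.0937]
eef_rot: [0.001, 0.734, 0.679, 0.0]
wrist_force: [-0.1, 0.2, 5.9]
opening: 0.155
time_s: 10.15
eef_pos: [0.5034, -0.306, 0.0938]
eef_rot: [0.001, 0.734, 0.679, 0.0]
wrist_force: [-0.4, 0.5, 6.1]
opening: 0.153
```

```bash
python3 -m pendant '[[[0,0,-0.01,0,0,0,1],[0,0,-0.015,0,0,0,1],[0,0,-0.02,0,0,0,1],[0,0,-0.025,0,0,0,1],[0,0,-0.025,0,0,0,1],[0,0,-0.025,0,0,0,1],[0,0,-0.02,0,0,0,1],[0,0,0,0,0,0,1],[0,0,0,0,0,0,1]]]'
python3 -c "
from look import *
wrist('w4')"
```

```text
time_s: 11.05
eef_pos: [0.5025, -0.3054, 0.2326]
eef_rot: [0.0, 0.734, 0.679, -0.0]
wrist_force: [-0.5, -0.0, -1.6]
opening: 0.156
[ 0.5025 -0.3054  0.2326] [ 4.000e-04  7.341e-01  6.791e-01 -0.000e+00] 0.15605931333033873
```

View pics/w4.png

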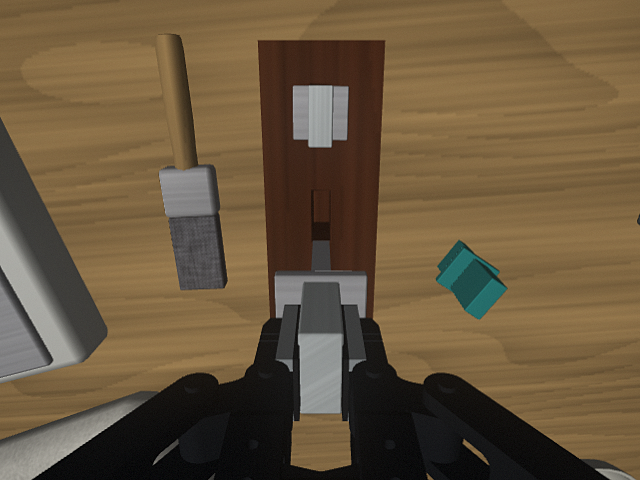

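The block is held squarely, with the blade visible at (320,255). The tee still stands at (320,115). I'll carry the block to the gap.

```bash
python3 -m pendant '[[[0,0,0,0,0,0.0645,1],[0,0,0,0,0,0.0645,1],[0.02,-0.004,0,0,0,0,1],[0.035,-0.007,0,0,0,0,1],[0.035,-0.007,0,0,0,0,1],[0.035,-0.007,0,0,0,0,1],[0.035,-0.007,0,0,0,0,1],[0.035,-0.007,0,0,0,0,1],[0.035,-0.007,0,0,0,0,1],[0.035,-0.007,0,0,0,0,1]]]' && python3 -m pendant '[[[0.035,-0.007,0,0,0,0,1],[0.033,-0.007,0,0,0,0,1],[0.019,-0.0036,0,0,0,0,1],[0,0,0,0,0,0,1],[0,0,0,0,0,0,1],[0,0,0,0,0,0,1]]]'
python3 -c "
from look import *
wrist('w5')"
```

```text
time_s: 12.1
eef_pos: [0.5038, -0.0327, 0.231]
eef_rot: [-0.001, 0.776, 0.631, -0.001]
wrist_force: [-0.1, 0.9, -2.5]
opening: 0.153
time_s: 12.7
eef_pos: [0.5053, 0.0531, 0.2317]
eef_rot: [-0.0, 0.776, 0.63, -0.0]
wrist_force: [0.2, -0.3, -3.1]
opening: 0.155
[0.5053 0.0531 0.2317] [-3.000e-04  7.763e-01  6.303e-01 -5.000e-04] 0.15531161525144885
```

View pics/w5.png

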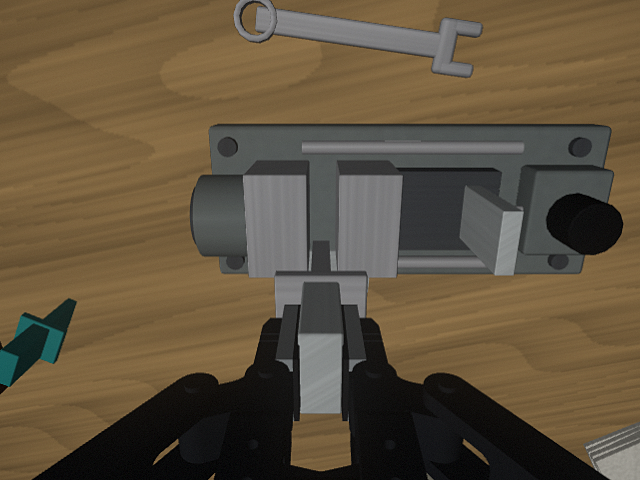

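The blade at (320,250) lines up with the gap between the plate edges at columns 308 and 338. A depth check follows before I lower it.

Run:
```python
from meas import *
f=np.load("pics/w5.npz"); W=cloud(f,f["d"])
a=np.radians(78.1); X=np.array([np.sin(a),-np.cos(a)]); Y=np.array([np.cos(a),np.sin(a)]); O=np.array([.5031,.0440])
def rep(n,m):
    P=W[m]; h=(P[:,:2]-O); print(n,len(P),"z",P[:,2].mean().round(4),"y",np.percentile(h@Y,[1,99]).round(4),"x",np.percentile(h@X,[1,99]).round(4))
rep("slid",big(W,.078,.091,(330,410,150,272))); rep("fixed",big(W,.078,.091,(235,312,150,272)))
rep("headtop",big(W,.225,.25,(290,350,320,420))); rep("collar",big(W,.19,.21,(270,372,265,325)))
rep("blade",big(W,.13,.19,(305,335,235,272)))
```

```text
slid 6091 z 0.0841 y [0.0202 0.0594] x [-0.0348  0.0295]
fixed 6600 z 0.0839 y [-0.0464 -0.0003] x [-0.0347  0.0294]
headtop 5520 z 0.2369 y [-0.0002  0.0172] x [-0.0154  0.0138]
collar 2992 z 0.1989 y [-0.0088  0.0264] x [-0.0175  0.0002]
blade 545 z 0.1717 y [0.0049 0.0127] x [-0.0158 -0.0147]
```

```bash
python3 -m pendant '[[[0.0012,0.0008,0.02,0,0,0,1],[0,0,0.02,0,0,0,1],[0,0,0.02,0,0,0,1],[0,0,0.015,0,0,0,1],[0,0,0.01,0,0,0,1],[0,0,0.01,0,0,0,1],[0,0,0.005,0,0,0,1],[0,0,0,0,0,0,1],[0,0,0,0,0,0,1]]]'
```

```text
time_s: 13.65
eef_pos: [0.5072, 0.0545, 0.1328]
eef_rot: [0.0, 0.776, 0.63, 0.0]
wrist_force: [0.5, 0.6, -1.4]
opening: 0.153
```

```bash
python3 -m pendant '[[[0,0,0.002,0,0,0,1],[0,0,0.002,0,0,0,1],[0,0,0.002,0,0,0,1],[0,0,0.0015,0,0,0,1],[0,0,0.001,0,0,0,1],[0,0,0,0,0,0,1]]]'
```

```text
time_s: 14.25
eef_pos: [0.5068, 0.0546, 0.1238]
eef_rot: [0.0, 0.776, 0.63, -0.0]
wrist_force: [0.3, -0.8, -2.5]
opening: 0.151
```

```bash
python3 -m pendant '[[[0,0,0.0005,0,0,0,1],[0,0,0.0005,0,0,0,1],[0,0,0,0,0,0,1]]]'
```

```text
time_s: 14.55
eef_pos: [0.5069, 0.0546, 0.1238]
eef_rot: [0.0, 0.776, 0.63, -0.0]
wrist_force: [-5.2, -0.1, 7.6]
opening: 0.15
```

The reaction rose and the tool stopped, so the collar is seated. I'll release and rise.

```bash
python3 -m pendant '[[[0,0,0,0,0,0,0.6],[0,0,0,0,0,0,0.3],[0,0,0,0,0,0,0],[0,0,0,0,0,0,-0.2],[0,0,0,0,0,0,-0.2],[0,0,-0.02,0,0,0,-0.2],[0,0,-0.04,0,0,0,-0.2],[0,0,-0.04,0,0,0,-0.2],[0,0.03,-0.01,0,0,0,-0.2],[0,0.03,0,0,0,0,-0.2]]]' &&  python3 -m pendant '[[[0,0,0,0,0,0,-0.2],[0,0,0,0,0,0,-0.2]]]'
python3 -c "
from look import *
wrist('w6')"
```

```text
time_s: 15.55
eef_pos: [0.5677, 0.0422, 0.2365]
eef_rot: [0.002, 0.776, 0.631, 0.002]
wrist_force: [0.8, 0.0, 0.3]
opening: 0.603
time_s: 15.75
eef_pos: [0.5652, 0.0422, 0.2321]
eef_rot: [-0.001, 0.776, 0.63, -0.001]
wrist_force: [-0.2, -1.2, -0.2]
opening: 0.605
[0.5652 0.0422 0.2321] [-6.000e-04  7.764e-01  6.303e-01 -6.000e-04] 0.6048855604482609
```

View pics/w6.png

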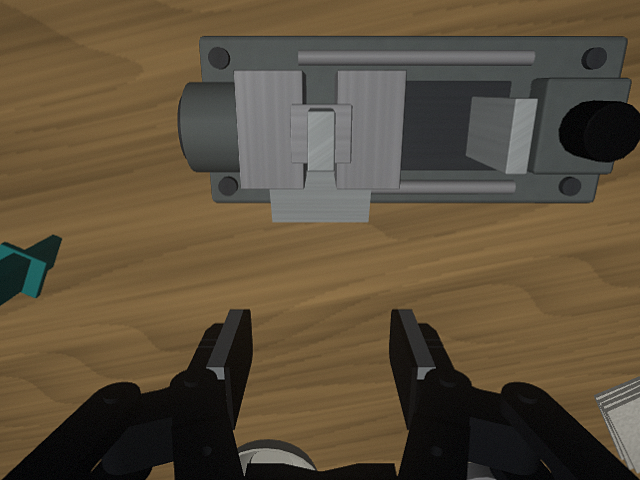

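Run:
```python
from meas import *
f=np.load("pics/w6.npz"); W=cloud(f,f["d"])
a=np.radians(78.1); X=np.array([np.sin(a),-np.cos(a)]); Y=np.array([np.cos(a),np.sin(a)]); O=np.array([.5031,.0440])
def rep(n,m):
    P=W[m]; h=(P[:,:2]-O); r=cv2.minAreaRect(P[:,:2].astype(np.float32)*1000); print(n,len(P),"z",P[:,2].mean().round(4),"y",np.percentile(h@Y,[1,99]).round(4),"x",np.percentile(h@X,[1,99]).round(4),r)
rep("head",big(W,.12,.137,(295,350,95,180))); rep("collar",big(W,.0875,.096,(280,360,95,175)))
rep("slid",big(W,.078,.087,(335,410,60,195))); rep("tab",big(W,.108,.121,(460,545,80,180)))
```

```text
head 1637 z 0.1282 y [0.0036 0.0173] x [-0.0134  0.0158] ((506.51171875, 53.951541900634766), (13.71184253692627, 29.482547760009766), 78.41287231445312)
collar 2050 z 0.0903 y [-0.0073  0.0282] x [-0.0151  0.0177] ((506.6640930175781, 54.00022888183594), (36.14779281616211, 33.0839958190918), 78.14022064208984)
slid 7044 z 0.0843 y [0.0205 0.0595] x [-0.0337  0.0344] ((511.8033142089844, 83.0193862915039), (40.204524993896484, 69.51455688476562), 78.25310516357422)
tab 1998 z 0.1137 y [0.1116 0.1236] x [-0.019   0.0202] ((527.9324951171875, 159.1202392578125), (13.20665454864502, 40.03352355957031), 78.61112976074219)
```

The collar top reads 0.090 and the gauge is centred (x about 1 mm, y 10 mm) and upright. It sits parallel to the plates. I'll go back to the tab.

```bash
python3 -m pendant '[[[0.027,-0.015,0,0,0,0,-0.2],[0.027,-0.015,0,0,0,0,-0.2],[0.027,-0.015,0,0,0,0,-0.2],[0.0267,-0.0153,0,0,0,0,-0.2],[0,0,0.02,0,0,0,-0.2],[0,0,0.02,0,0,0,-0.2],[0,0,0,0,0,0,-0.2],[0,0,0,0,0,0,-0.2]]]'
```

```text
time_s: 16.6
eef_pos: [0.5277, 0.1601, 0.1927]
eef_rot: [-0.0, 0.776, 0.63, -0.001]
wrist_force: [0.3, 0.2, 0.5]
opening: 0.602
```

```bash
python3 -m pendant '[[[0,0,0.03,0,0,0,-0.2],[0,0,0.03,0,0,0,-0.2],[0,0,0.025,0,0,0,-0.2],[0,0,0.01,0,0,0,-0.2],[0,0,0,0,0,0,-0.2],[0,0,0,0,0,0,0.4],[0,0,0,0,0,0,0.8],[0,0,0,0,0,0,1],[0,0,0,0,0,0,1],[0,0,0,0,0,0,1]]]'
```

```text
time_s: 17.6
eef_pos: [0.5297, 0.1597, 0.0995]
eef_rot: [0.001, 0.776, 0.63, 0.001]
wrist_force: [-1.6, -3.7, 6.6]
opening: 0.132
```

```bash
python3 -m pendant '[[[-0.001,0,0,0,0,0,1],[-0.001,0,0,0,0,0,1],[-0.001,0,0,0,0,0,1],[-0.001,0,0,0,0,0,1],[-0.001,0,0,0,0,0,1],[-0.001,0,0,0,0,0,1],[-0.001,0,0,0,0,0,1],[-0.001,0,0,0,0,0,1],[-0.001,0,0,0,0,0,1],[0,0,0,0,0,0,1]]]'
```

```text
time_s: 18.6
eef_pos: [0.528, 0.1518, 0.0996]
eef_rot: [0.001, 0.776, 0.63, 0.002]
wrist_force: [-1.2, 2.0, 5.7]
opening: 0.132
```

```bash
python3 -m pendant '[[[-0.0007,0,0,0,0,0,1],[-0.0007,0,0,0,0,0,1],[-0.0006,0,0,0,0,0,1],[0,0,0,0,0,0,1]]]'; python3 -m pendant '[[[-0.0005,0,0,0,0,0,1],[-0.0005,0,0,0,0,0,1],[0,0,0,0,0,0,1]]]'
```

```text
time_s: 19.0
eef_pos: [0.5276, 0.1499, 0.0995]
eef_rot: [0.001, 0.776, 0.63, 0.002]
wrist_force: [-1.6, 2.6, 5.5]
opening: 0.13
time_s: 19.3
eef_pos: [0.5274, 0.149, 0.0995]
eef_rot: [0.001, 0.776, 0.63, 0.002]
wrist_force: [-0.8, 2.3, 6.1]
opening: 0.133
```

```bash
python3 -m pendant '[[[-0.0005,0,0,0,0,0,1],[-0.0005,0,0,0,0,0,1],[0,0,0,0,0,0,1]]]'; python3 -m pendant '[[[-0.0005,0,0,0,0,0,1],[0,0,0,0,0,0,1]]]'
```

```text
time_s: 19.6
eef_pos: [0.5272, 0.148, 0.0996]
eef_rot: [0.001, 0.776, 0.63, 0.002]
wrist_force: [-1.3, 3.4, 6.4]
opening: 0.133
time_s: 19.8
eef_pos: [0.5272, 0.1479, 0.0996]
eef_rot: [0.0, 0.776, 0.63, 0.002]
wrist_force: [0.5, 4.3, 5.7]
opening: 0.138
```

```bash
python3 -m pendant '[[[-0.0005,0,0,0,0,0,1],[0,0,0,0,0,0,1],[0,0,0,0,0,0,1]]]'
```

```text
time_s: 20.1
eef_pos: [0.5272, 0.1479, 0.0996]
eef_rot: [0.0, 0.776, 0.63, 0.002]
wrist_force: [0.9, 6.1, 4.7]
opening: 0.129
```

The tool has stopped and the force is rising, so the blade is nipped. I'll relieve, release and retreat.

```bash
python3 -m pendant '[[[0.0007,0,0,0,0,0,1],[0,0,0,0,0,0,0.5],[0,0,0,0,0,0,0.1],[0,0,0,0,0,0,-0.2],[0,0,0,0,0,0,-0.2],[0,0,-0.02,0,0,0,-0.2],[0,0,-0.04,0,0,0,-0.2],[0,0,-0.04,0,0,0,-0.2],[0,0.02,-0.03,0,0,0,-0.2],[-0.03,0.03,0,0,0,0,-0.2]]]' &&  python3 -m pendant '[[[-0.03,0.01,0,0,0,0,-0.2],[0,0,0,0,0,0,-0.2],[0,0,0,0,0,0,-0.2]]]'
python3 - <<'E'
from meas import *
o,c,p,d,W=wrist('w7')
pt,_=ctrl.camera("top"); cv2.imwrite("pics/top7.png",pt[:,:,::-1])
np.save("pics/top7d.npy",_)
E
```

```text
time_s: 21.1
eef_pos: [0.5714, 0.1098, 0.2337]
eef_rot: [0.003, 0.775, 0.632, 0.004]
wrist_force: [0.9, -0.0, -0.0]
opening: 0.597
time_s: 21.4
eef_pos: [0.5721, 0.0755, 0.2274]
eef_rot: [-0.0, 0.777, 0.63, -0.0]
wrist_force: [0.3, 0.5, -0.8]
opening: 0.601
[0.5721 0.0755 0.2274] [-4.000e-04  7.769e-01  6.296e-01 -2.000e-04] 0.6009588872149724
```

View pics/w7.png

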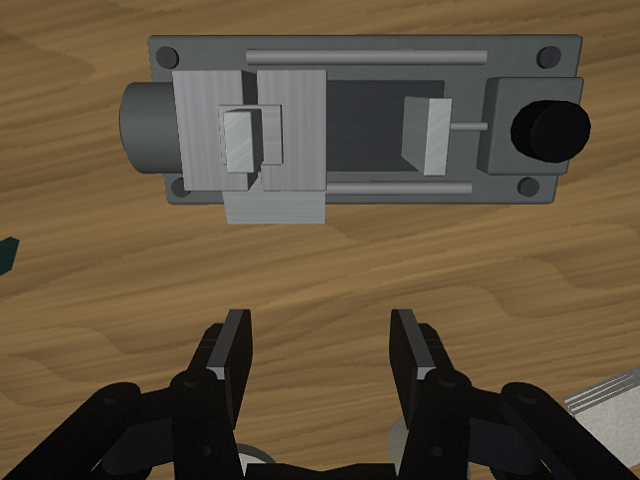

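View pics/top7.png

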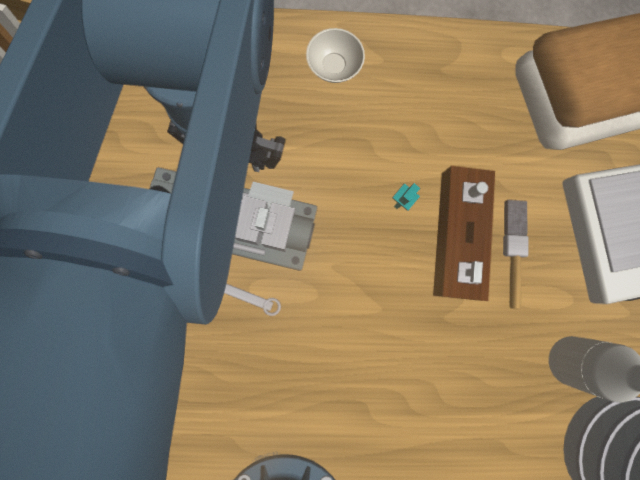

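Run:
```python
from meas import *
f=np.load("pics/w7.npz"); W=cloud(f,f["d"])
a=np.radians(78.1); X=np.array([np.sin(a),-np.cos(a)]); Y=np.array([np.cos(a),np.sin(a)]); O=np.array([.5031,.0440])
def rep(n,m):
    P=W[m]; h=(P[:,:2]-O); r=cv2.minAreaRect(P[:,:2].astype(np.float32)*1000); print(n,len(P),"z",P[:,2].mean().round(4),"y",np.percentile(h@Y,[1,99]).round(4),"x",np.percentile(h@X,[1,99]).round(4),np.round(r[1],1),r[2])
rep("head",big(W,.12,.137,(210,270,90,185))); rep("collar",big(W,.0875,.096,(205,295,95,175)))
rep("slid",big(W,.078,.087,(255,335,60,195))); rep("tab",big(W,.108,.121,(395,460,80,180))); rep("fixed",big(W,.078,.087,(165,255,60,195)))
print(ctrl.get_obs()["time_s"])
```

```text
head 1866 z 0.1279 y [-0.0028  0.0111] x [-0.0134  0.0159] [14.4 29.9] 78.54837036132812
collar 1682 z 0.0904 y [-0.0138  0.0219] x [-0.0152  0.0176] [36.4 33.4] 78.41993713378906
slid 6726 z 0.0843 y [0.0087 0.0476] x [-0.0339  0.034 ] [39.8 68.9] 78.23963928222656
tab 1956 z 0.1139 y [0.0998 0.1118] x [-0.0193  0.02  ] [12.8 39.8] 78.60372924804688
fixed 7217 z 0.0841 y [-0.048  -0.0002] x [-0.0335  0.0343] [51.3 70.2] 77.9617691040039
21.5
```

The gap measures about 8–8.5 mm, so travel is about 6 mm. The gauge is at y 4.1 and x 1.2 mm with the collar at 0.090, and it is parallel. The arm is clear and both other gauges are in the rack. Handing in.

```bash
python3 -c "
from bench import ctrl
print(ctrl.hand_in())"
```

```text
the job is handed in; nothing more can be done
None
```

The job is handed in at about 21.5 s: the block-headed gauge stands nipped in the huller's gap and the arm is clear. The hand-in gave no verdict.

I drew the plate to its stop by the tab with only about 2–3 N, so the clamp was loose and I left the knob alone. The block-headed gauge, from the rack's middle slot, went into the gap until its collar seated. I let it go and pushed the plate in until it nipped the blade.

The last wrist view showed:
- **Plate:** travel about 6 mm, against the 4–7.8 mm allowed.
- **Gauge position:** about 1 mm from midway and 4 mm from the fixed face. The collar top read 90.4 mm against 91 nominal, and the plates read about 1 mm low in the same view, so the collar is flat.
- **Gauge attitude:** upright by the match of head and collar, and within about 0.5° of parallel.

The last top view shows the round and tee gauges still in the rack. No check failed or disagreed beyond the calibration's 2 mm.

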